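Clamp a flow-cell cassette into its seal fixture

ROBOT

A 6-joint arm with a two-finger parallel gripper is mounted at the origin on a cart in front of the work surface, level with it; the furniture and walls round the work are solid. World frame = base frame: x ahead of the robot, y to its left, z up, the work surface at z = 0. Lengths are in m, angles in rad, forces in N, time in s.
With the tool pointing down it reaches from about 0.35 to 0.775 m from the base axis. Payload 5.5 kg.
Tool frame: the origin (TCP) lies midway between the tips of the shut fingers; the grasp point (between the pads) lies 19 mm behind it; z points along the fingers, y is the direction in which the jaws open and shut (so a half turn about z gives the same grasp; the last joint's range is limited). The gripper opens to 85 mm and grips with 20 to 120 N. Pads are 22 mm wide; open, the fingers measure 114 mm over their backs; the gripper's body (76 mm by 85 mm) begins 54 mm behind the grasp point. The pads swing forward as they close: fully open they stand 13 mm farther back than shut.
Start: joints at [-1.365, 0.313, 0.046, 1.304, 0, 1.431], TCP at [0.195, -0.541, 0.231] pointing down, gripper open.
Joint ranges: [-2.76, 2.76], [-0.86, 1.69], [-1.03, 1.26], [-2.2, 2.34], [-1.47, 1.5], [-3.14, 3.14]. Speed limits (rad/s): [2.57, 2.57, 3.14, 3.14, 3.14, 3.14].

INTERFACE

Orientations are given as a unit quaternion [w, x, y, z].
In Python, from workcell import bot gives the robot as it stands.
- The arm moves only by the shell command python3 -m creep 'ROWS' [OPENING] [FORCE]. ROWS is JSON, a list of rows, each an object with "travel": the shift along the world's x, y, z in mm, a list of three; "dr": the turn, a rotation vector about the world's x, y, z in rad, a list of three. In form: [{"travel": [tx, ty, tz], "dr": [ax, ay, az]}, ...]. A call has exactly 8 rows; each row is the pose to reach, as a shift and turn from the pose measured when the call began; what a row does not reach only later rows make up. A row lasts 1/10 s, in which the tool goes at most 50 mm and 8.59 degrees, less where a joint would pass 70% of its speed; a pose out of reach is approached as far as the arm can. A call with a gripper value outside its range is refused whole. OPENING is the opening, from 0 (shut) to 1 (fully open), set as the call begins (- or left out, the last holds). The fingers move at their own pace and stop on an object; FORCE is the grip in N (left out, the last holds). Time passes only in rows, so rows that repeat a pose let the fingers close, or fill a call up. It gives the time, the measured TCP pose, the force and the opening at its end, in the units of the state.
- bot.observe(): the state, without advancing time (a new reading comes with each control period).
- bot.capture(name): name is "scene" or "top"; returns a dict with "pixels" (400x640x3 uint8, red, green, blue), "K" (3x3 intrinsics, pixels), "k1" (the pictures are not rectified: a ray, as slopes to the right and down, at radius r is drawn at 1 + k1 r^2 times it, then the intrinsics apply), "eye" and "rotation" of the camera in the world. Camera axes: x right, y down, z forward; pixel columns grow to the right and rows downward; lengths in m; the calibration is good to about 2 mm. A picture is of the moment at which its call begins. There is no depth.
- bot.job_done(): hands the job in, once; it reports no verdict.
Trained networks look in a picture, given as the dict that the camera call returned (one of the last four; its "shot" number tells which), for a name from the list of things; names that differ only in an ending like _2 or _b are one class to them, and where a whole thing is asked for, a point or a joint stands for the part that bears it (a point fixed in the world has none). Each returns a list of dicts, best first, with "conf" (0 to 1); they miss things now and then, are a little off and sometimes report something else, mostly with a low value. They report only what shows in the picture. A call takes as long as a camera call. They do not tell look-alikes from the thing itself.
- bot.find_in(query, picture): "position" ([x, y, z] in m, in the coordinates of the camera as it stood for that picture, good to about 4 mm: the middle of the surface that is visible of it).
- bot.landmark_of(query, picture): "position" ([x, y, z] in m, in the coordinates of the camera as it stood for that picture, good to about 4 mm: a listed point, or the origin of a listed thing).
The state is a dict: "t": time; "joint_pos": joint angles; "joint_vel": joint speeds; "joint_torque": joint torques, N m; "position": TCP position; "orientation": TCP orientation; "wrist_force": force on the tool from outside, world axes, zero at the start; "torque": the same for the moment, N m; "width": opening from 0.0 (shut) to 1.0 (fully open).
Only numpy, scipy, OpenCV 4.12 (cv2) and the standard library are available. Lean on these libraries where they do the work, as an engineer would, in place of code of your own. Each camera call takes 0.05 s, during which the arm holds its last target.

TASK

Set the flow-cell cassette flat into the nest of the clamp fixture, with its long side against the two dowel pins and one end slid gently up to the screw nose of the side stop, and let go of it. Then swing the toggle clamp's handle over, past its dead point, until it stays locked with its rubber foot pressing the cassette on to the pins, still up against the stop. Do not ram the stop, do not squeeze or force the handle hard, and leave the bottles, vials, tube and tube rack where they stand.

Things in the scene. Friction and masses are not known exactly. Their poses are not given: they have to be found in the camera images.
- clamp_fixture: Tee-shaped aluminium base plate, 12 mm thick, fixed on the table, with a push-type steel toggle clamp on its narrow part. Origin: centre of the nest, at table level; x points from the nest to the clamp, y to the side stop, z up. Nest: the flat plate top, x -45 to 45, y -58 to 100 mm. The clamp's bracket begins at x = 31 mm; open, its rubber foot stands at x = 33 mm, so the cassette's centre must go down with x under 8 mm.
- pins (a point): Point midway between the feet of the two dowel pins, on the plate's top, on the side of the nest away from the clamp: x = -24, z = 12 mm in the fixture's frame. The pins stand 22 mm to either side along y, 8 mm thick, 26 mm proud of the plate. The cassette's long side touches both when its centre is at x = 0 and it is square to the fixture.
- stop_slot (a point): Middle of the slot for the side stop, on the plate's top at x = 0, y = 66 mm of the fixture. The stop: a 15 mm high block with a level 7 mm screw pointing at the nest (-y) along x = 0, 4.5 mm above the plate; the block's face is 30 mm behind the nose. The nose is set anew each time at y = 29 to 47 mm of the fixture and is not measured: feel for it. Over 25 N between cassette and screw is ramming.
- cassette_center (a point): Centre of the flow-cell cassette, 17 mm above its underside; x across, y along, z up. Steel foot 40 (x) by 76 (y) by 8 mm; on its middle a white polymer body 40 (x) by 52 (y) mm, up to 34 mm above the underside. 0.2 to 0.35 kg. Gripped across the body's 52 mm above the foot, it leaves pins and stop free. Same either way round. Starts on the table right of the fixture.
- handle_hinge (a point): Axis of the clamp handle's hinge, at x = 93, y = 0, z = 32 mm in the fixture's frame; the handle turns about the fixture's y axis.
- handle_grip (a point): Middle of the black grip of the clamp handle, on the handle's centre line 80 mm from its hinge. The grip is 20 mm wide along the fixture's y, 13 mm thick, and runs from 44 to 114 mm from the hinge. Open, the handle stands upright, leaning 7 degrees away from the nest; to close, its top swings towards the nest (fixture's -x) and down.
- clamp_handle (a joint): Angle of the handle: 0 open (upright), 1.35 rad locked at its end stop (20 degrees above level, over the nest). It stays where left until the foot meets the seated cassette at about 0.6; from there the push needed grows to 4 to 8 N at the grip, then falls to nothing at the dead point, 1.25, past which it snaps home; let go well before, it springs back. Over 50 N in all from the fingers, squeeze included, is forcing it.
- clamp_pad: Rubber foot on the clamp's spring-loaded strut, 16 mm thick, origin at the middle of its pressing face; driven by the handle. Locked, it presses level on the cassette's long side, 20 mm above its underside, with some 60 to 75 N, towards the pins.
- cassette: The cassette again, origin at the centre of its underside; see cassette_center.
- wash_bottle: Bystander: white wash bottle with red cap and bent spout, 201 mm high.
- reagent_bottle: Bystander: small bottle with black cap, 49 mm thick, 94 mm high.
- tube_50: Bystander: standing centrifuge tube with blue cap, 34 mm thick, 110 mm high.
- vial_1: Bystander: small vial with grey cap, 22 mm thick, 51 mm high.
- vial_2: Bystander: small vial with red cap, 22 mm thick, 51 mm high.
- tube_rack: Bystander: blue rack of microtubes, 62 by 200 by 47 mm.
Mind the look-alikes: they are no part of the job. What is shaped like the cassette but orange or yellow is not meant.

How it is judged:
On the way, in this order (a step that is already met when the one before it is completed fails the run):
1. the cassette sits in the nest against both pins and the side stop, let go, with the clamp still open (x of cassette_center in the frame of clamp_fixture between -0.0018 and 0.0018 m and z of cassette_center in the frame of clamp_fixture between 0.027 and 0.0305 m and angle between the x axis of cassette_center and the x axis of clamp_fixture, either way round below 0.04 rad and horizontal distance between cassette_center and side_stop_c0 below 0.0576 m and contact force between cassette and the fingers below 0.1 N and value of joint clamp_handle below 0.6 rad), for 0.2 s.
2. the handle is past its dead point and locked, the rubber foot pressing on the cassette (value of joint clamp_handle above 1.3 rad and contact force between clamp_pad and cassette above 20 N), for 0.2 s.
At the end, for the whole second after the job is handed in: Handle locked (above 1.3 rad), foot pressing the cassette with over 20 N, cassette at rest flat in the nest, within 1.8 mm of touching both pins, square within 0.04 rad, its end within 1.6 mm of the side stop's screw nose, and released (all of step 2 and x of cassette_center in the frame of clamp_fixture between -0.0018 and 0.0018 m and z of cassette_center in the frame of clamp_fixture between 0.027 and 0.0305 m and angle between the x axis of cassette_center and the x axis of clamp_fixture, either way round below 0.04 rad and horizontal distance between cassette_center and side_stop_c0 below 0.0576 m and linear speed of cassette below 0.01 m/s).
It fails at once if the side stop is rammed: more than 25 N between cassette and stop screw (contact force between cassette and side_stop_c0 above 25 N).
It fails at once if the handle is forced: more than 50 N between fingers and handle, squeeze included (contact force between the fingers and clamp_handle above 50 N).
It fails at once if a bottle, vial, the tube or the rack is moved by more than 20 mm (distance of any of wash_bottle, reagent_bottle, tube_50, vial_1, vial_2, tube_rack from where it was at the start of the episode above 0.02 m).
It also fails if it takes over 62 s, if anything falls off the work surface, if the arm or the gripper's body presses on something with over 40 N, if the wrist force passes 120 N, or if a joint passes its speed limit or range.

## Working session

There is one attempt and no reset: what is moved stays moved. The work goes in short steps, Python scripts to look and compute and a shell command to move; the robot and the scene stay as the last step left them, time stands still between calls to the robot, and variables do not carry over. Pictures are saved under pics/ and viewed, and the job is handed in when it is done.

```bash
mkdir -p pics; ls
cat > h.py <<'E'
import numpy as np, cv2
from workcell import bot
from scipy.spatial.transform import Rotation as R
def cap(n,save=None):
    p=bot.capture(n)
    if save: cv2.imwrite('pics/'+save+'.png',cv2.cvtColor(p['pixels'],cv2.COLOR_RGB2BGR))
    return p
def w(p,c): return np.array(p['eye'])+np.array(p['rotation'])@np.array(c)
def proj(p,X):
    c=np.array(p['rotation']).T@(np.array(X)-np.array(p['eye']));s=c[:2]/c[2];s=s*(1+p['k1']*(s@s));K=np.array(p['K']);return K[:2,:2]@s+K[:2,2]
def ray(p,u,z):
    K=np.array(p['K']);d=np.linalg.solve(K[:2,:2],np.array(u,float)-K[:2,2]);s=d.copy()
    for _ in range(20): s=d/(1+p['k1']*(s@s))
    v=np.array(p['rotation'])@np.array([s[0],s[1],1]);e=np.array(p['eye']);return e+v*(z-e[2])/v[2]
E
python3 - <<'E'
from h import *
np.set_printoptions(precision=4,suppress=True)
s=bot.observe();print(s)
for n in ['scene','top']:
    p=cap(n,n+'0');print(n,p['K'],p['k1'],p['eye'],p['rotation'])
    for q in ['clamp_fixture','pins','stop_slot','cassette_center','handle_hinge','handle_grip','clamp_pad','wash_bottle','reagent_bottle','tube_50','vial_1','tube_rack']:
        print(q,[(round(d['conf'],2),w(p,d['position']),proj(p,w(p,d['position'])).round()) for d in bot.landmark_of(q,p)[:4]])
E
```

```text
pics
{'t': 0.0, 'joint_pos': array([-1.3646,  0.314 ,  0.045 ,  1.3036, -0.    ,  1.4312]), 'joint_vel': array([-0.0012,  0.001 ,  0.0016, -0.0003,  0.0007,  0.0005]), 'joint_torque': array([ -0.0003, -48.0629,  29.8532,   0.0192,  -0.0002,   0.    ]), 'position': array([ 0.1948, -0.5405,  0.2304]), 'orientation': array([-0.0009,  0.9851,  0.172 , -0.    ]), 'wrist_force': array([0.2427, 0.5295, 0.1868]), 'torque': array([-0.0458,  0.009 ,  0.016 ]), 'width': 0.9997002433000267}
scene [[434.5962   0.     315.143 ]
 [  0.     434.5962 192.9387]
 [  0.       0.       1.    ]] -0.0940215829208799 [0.1711 0.5362 0.7955] [ 0.1017 -0.229   0.8781 -0.4076]Traceback (most recent call last):
  File "<stdin>", line 7, in <module>
  File "h.py", line 8, in w
    def w(p,c): return np.array(p['eye'])+np.array(p['rotation'])@np.array(c)
                                          ~~~~~~~~~~~~~~~~~~~~~~~^~~~~~~~~~~~
ValueError: matmul: Input operand 1 has a mismatch in its core dimension 0, with gufunc signature (n?,k),(k,m?)->(n?,m?) (size 3 is different from 4)
```

Rotation is a quaternion.

```bash
sed -i "s/    p=bot.capture(n)/    p=dict(bot.capture(n)); p['q']=p['rotation']/; s/np.array(p\['rotation'\])/RM(p)/g" h.py
cat >> h.py <<'E'
def RM(p):
    a=p['rotation']; return R.from_quat([a[1],a[2],a[3],a[0]]).as_matrix()
E
python3 - <<'E'
from h import *
np.set_printoptions(precision=4,suppress=True)
for n in ['scene','top']:
    p=cap(n,n+'0');print(n,p['eye'],p['rotation'])
    for q in ['clamp_fixture','pins','stop_slot','cassette_center','handle_hinge','handle_grip','clamp_pad','wash_bottle','reagent_bottle','tube_50','vial_1','tube_rack']:
        print(q,[(round(d['conf'],2),w(p,d['position']),proj(p,w(p,d['position'])).round()) for d in bot.landmark_of(q,p)[:4]])
E
```

```text
scene [0.1711 0.5362 0.7955] [ 0.1017 -0.229   0.8781 -0.4076]
clamp_fixture [(0.85, array([ 0.5278, -0.102 , -0.0017]), array([312., 247.])), (0.37, array([ 0.3494, -0.1986,  0.0042]), array([394., 247.]))]
pins []
stop_slot [(0.7, array([ 0.5106, -0.0371,  0.0108]), array([304., 264.])), (0.66, array([ 0.4889, -0.3244, -0.0046]), array([363., 202.]))]
cassette_center [(0.79, array([ 0.3531, -0.3132,  0.0187]), array([409., 214.])), (0.72, array([ 0.7488, -0.1457,  0.0113]), array([248., 204.])), (0.58, array([ 0.4901, -0.3231,  0.0162]), array([363., 196.]))]
handle_hinge [(0.56, array([ 0.617 , -0.0786,  0.0287]), array([275., 232.]))]
handle_grip [(0.72, array([ 0.6109, -0.0852,  0.1065]), array([277., 208.])), (0.42, array([ 0.3358, -0.1616,  0.0003]), array([393., 260.]))]
clamp_pad [(0.44, array([ 0.5504, -0.094 ,  0.033 ]), array([302., 236.]))]
wash_bottle [(0.6, array([ 0.7207, -0.2744, -0.0012]), array([283., 185.]))]
reagent_bottle [(0.83, array([ 0.6295, -0.2807, -0.0022]), array([311., 194.]))]
tube_50 [(0.81, array([ 0.5781, -0.3998, -0.0056]), array([346., 178.]))]
vi
[... 758 characters left out ...]
array([357., 279.])), (0.66, array([ 0.4938, -0.3263,  0.017 ]), array([363., 228.]))]
handle_hinge [(0.56, array([ 0.6149, -0.0813,  0.0326]), array([271., 182.]))]
handle_grip [(0.63, array([ 0.6078, -0.0855,  0.1133]), array([271., 181.]))]
clamp_pad [(0.48, array([ 0.5533, -0.0974,  0.037 ]), array([277., 205.]))]
wash_bottle [(0.86, array([ 0.7157, -0.2709, -0.0005]), array([341., 147.]))]
reagent_bottle [(0.58, array([ 0.631 , -0.281 , -0.0001]), array([345., 178.]))]
tube_50 [(0.51, array([ 0.5791, -0.4051,  0.0026]), array([390., 197.]))]
vial_1 [(0.4, array([ 0.3377, -0.1663,  0.0004]), array([303., 286.]))]
tube_rack [(0.97, array([ 0.7015, -0.3984,  0.0053]), array([387., 152.]))]
```

View pics/scene0.png

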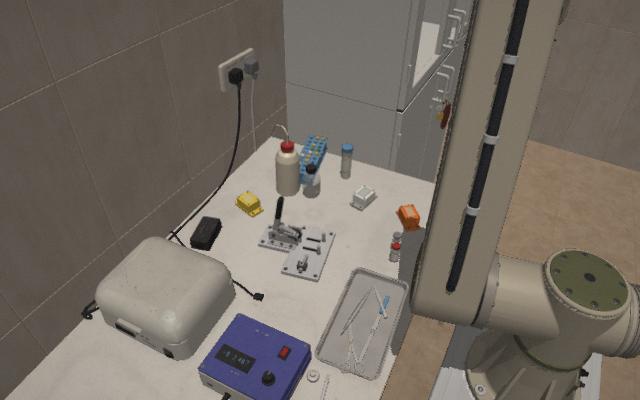

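View pics/top0.png

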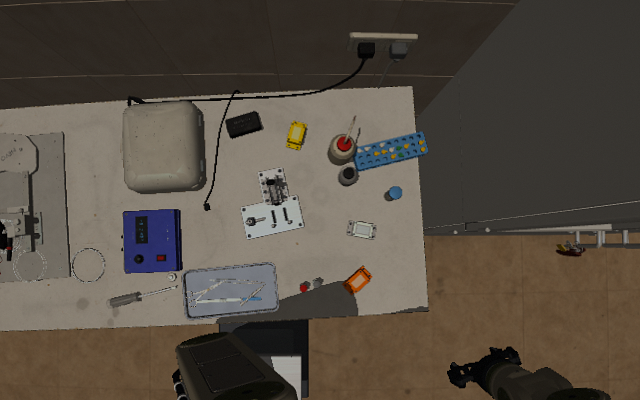

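Three cassette-shaped things in the top view: yellow (296,135), orange (358,280) and white on a steel foot (362,229). The white one fits the description. I'll confirm it in an enlarged crop.

Run:
```python
import cv2
a=cv2.imread('pics/top0.png');b=a[160:245,235:385];cv2.imwrite('pics/crop0.png',cv2.resize(b,None,fx=5,fy=5,interpolation=cv2.INTER_CUBIC))
a=cv2.imread('pics/scene0.png');b=a[175:285,250:390];cv2.imwrite('pics/crop1.png',cv2.resize(b,None,fx=5,fy=5,interpolation=cv2.INTER_CUBIC))
```

```text
(no output)
```

View pics/crop0.png

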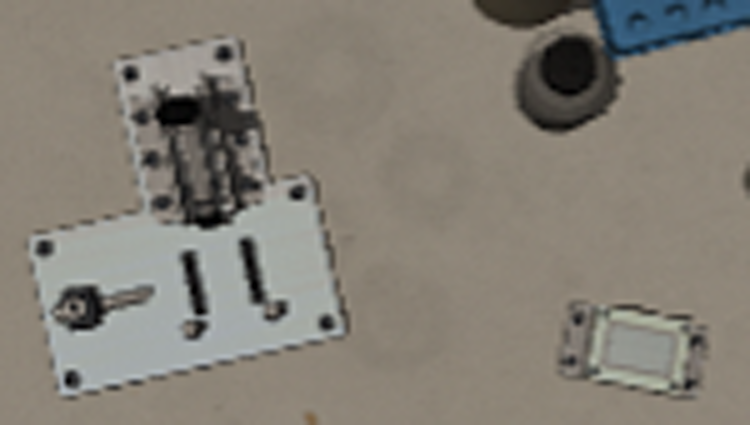

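View pics/crop1.png

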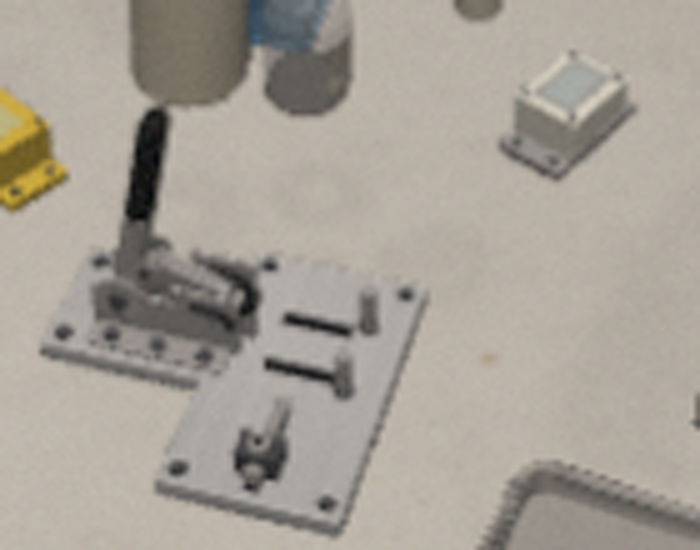

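The crop confirms it: white body on a steel foot at top (362,229). The fixture has its pins at the bottom, stop at the left and clamp at the top. Next I'll refine the corners.

Run:
```python
import cv2,numpy as np
def mk(src,x0,y0,w,h,f,out):
    a=cv2.imread(src);b=a[y0:y0+h,x0:x0+w];b=cv2.resize(b,None,fx=f,fy=f,interpolation=cv2.INTER_CUBIC)
    b=cv2.convertScaleAbs(b,alpha=1.4,beta=-40)
    for i in range(0,w,5):cv2.line(b,(i*f+f//2,0),(i*f+f//2,h*f),(0,0,255) if (x0+i)%10==0 else (0,255,255),1)
    for i in range(0,h,5):cv2.line(b,(0,i*f+f//2),(w*f,i*f+f//2),(0,0,255) if (y0+i)%10==0 else (0,255,255),1)
    return b
b=np.hstack([mk('pics/top0.png',340,215,40,30,10,0),mk('pics/scene0.png',345,180,40,30,10,0)]);cv2.imwrite('pics/c2.png',b)
cv2.imwrite('pics/c3.png',mk('pics/top0.png',235,190,75,55,10,0))
cv2.imwrite('pics/c4.png',mk('pics/scene0.png',275,220,65,65,9,0))
```

```text
(no output)
```

View pics/c2.png

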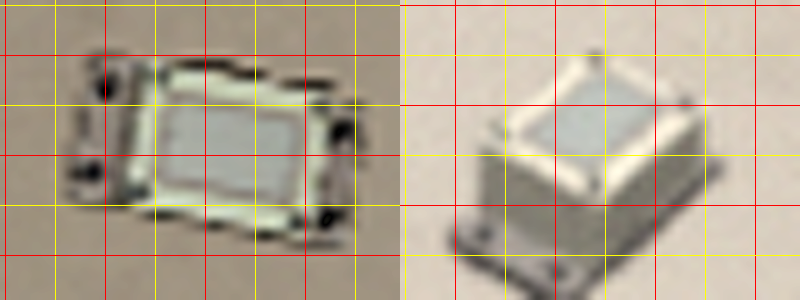

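View pics/c3.png

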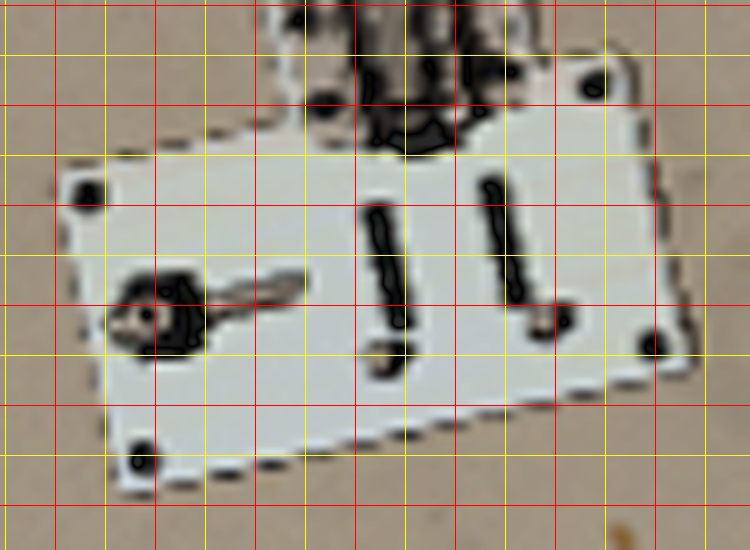

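View pics/c4.png

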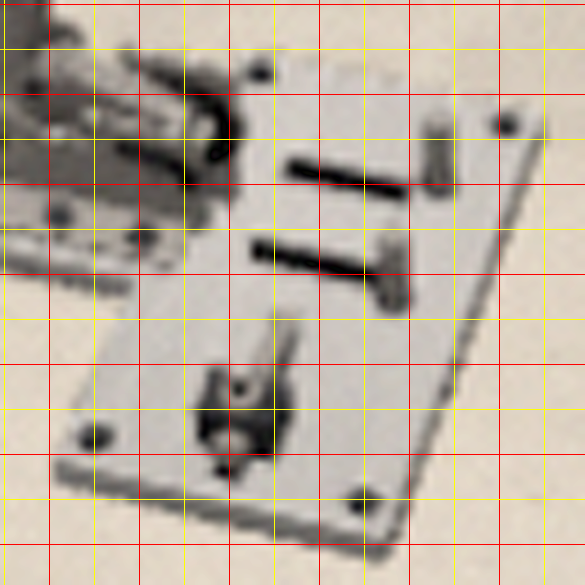

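```bash
cat > fit.py <<'E'
from h import *
from scipy.optimize import least_squares
def fit(obs,x0,cal=True):
    # obs: list of (pic, local xyz m, uv)
    def f(v):
        c,s=np.cos(v[2]),np.sin(v[2]);r=[]
        for p,L,uv in obs:
            X=[v[0]+c*L[0]-s*L[1],v[1]+s*L[0]+c*L[1],L[2]]
            r+=list(proj(p,X)-uv)
        return np.array(r)
    o=least_squares(f,x0,loss='soft_l1');return o.x,f(o.x).reshape(-1,2).round(1)
E
python3 - <<'E'
from fit import *
np.set_printoptions(precision=4,suppress=True)
t=cap('top');s=cap('scene')
F=[((45,100),(240.5,206.7)),((-45,100),(246.2,238.7)),((-45,-58),(304.2,226.5)),((45,-58),(297.3,195.0))]
G=[((45,100),(280.6,270.6)),((-45,100),(317.1,279.8)),((-45,-58),(335.1,233.9))]
m=lambda p,A,z:[(p,(a[0]/1e3,a[1]/1e3,z),np.array(u)) for a,u in A]
for o in [m(t,F,.012),m(s,G,.012),m(t,F,.012)+m(s,G,.012)]: print(*fit(o,[.53,-.1,.2]))
# cassette : local x=across(40), y=along; image left=+y
b=[((20,26),(353.8,221)),((20,-26),(372,223.5)),((-20,-26),(370.7,237.3)),((-20,26),(352.5,234.5))]
ft=[((20,38),(348.3,220)),((-20,38),(346.7,234.3)),((-20,-38),(373.8,239))]
bs=[((20,-26),(364,185)),((-20,-26),(374.3,190.7)),((-20,26),(364.2,199.3)),((20,26),(353.5,193))]
fs=[((20,38),(349.5,203.5)),((-20,38),(359,209.3)),((-20,-38),(376.5,196))]
T=m(t,b,.034)+m(t,ft,.008);S=m(s,bs,.034)+m(s,fs,.008)
for o in [T,S,T+S]: print(*fit(o,[.49,-.325,-.15]))
E
```

```text
[ 0.5276 -0.1029  0.2049] [[-0.4 -0.4]
 [ 0.3  0.3]
 [-0.1  0.6]
 [ 0.1 -0.5]]
[ 0.526  -0.0987  0.2072] [[-0.7  0.2]
 [ 0.2  0.4]
 [ 0.4 -1.3]]
[ 0.5272 -0.1015  0.2065] [[-0.9 -0.2]
 [-0.1  0.5]
 [-0.6  0.7]
 [-0.4 -0.4]
 [-0.5 -0.8]
 [ 0.3 -0.7]
 [ 0.5 -2.2]]
[ 0.4892 -0.3234 -0.1494] [[-0.1 -0.8]
 [ 1.  -0.4]
 [ 0.2  0.7]
 [-0.9  0.6]
 [ 0.1 -0. ]
 [-0.4  0.3]
 [ 0.2 -0.3]]
[ 0.4877 -0.3201 -0.2272] [[-0.3 -0.5]
 [ 1.1  0. ]
 [-0.3  0.7]
 [-1.4  0.4]
 [-0.7 -0.8]
 [ 1.4  0.1]
 [ 0.5 -0.2]]
[ 0.4887 -0.3225 -0.1736] [[-0.2 -0.8]
 [ 0.8  0. ]
 [-0.3  1.1]
 [-1.4  0.5]
 [ 0.  -0.2]
 [-0.9  0.1]
 [-0.4  0.2]
 [-0.9 -1.1]
 [ 0.9 -1. ]
 [ 0.4  0.1]
 [-1.2  0.2]
 [-0.3 -0.9]
 [ 2.3 -0.4]
 [ 0.1 -1.3]]
```

```bash
python3 -m creep '[{"travel":[36,27,-10],"dr":[0,0,-0.1]},{"travel":[73,54,-20],"dr":[0,0,-0.2]},{"travel":[110,81,-35],"dr":[0,0,-0.3]},{"travel":[147,109,-50],"dr":[0,0,-0.4]},{"travel":[184,136,-65],"dr":[0,0,-0.511]},{"travel":[221,163,-80],"dr":[0,0,-0.511]},{"travel":[258,190,-95],"dr":[0,0,-0.511]},{"travel":[294,217.5,-110],"dr":[0,0,-0.511]}]' 1 40
python3 - <<'E'
from h import *
np.set_printoptions(precision=4,suppress=True)
print(bot.observe()); cap('top','top1');cap('scene','scene1')
a=cv2.imread('pics/top1.png')[150:260,240:400];b=cv2.imread('pics/scene1.png')[130:240,300:460]
cv2.imwrite('pics/c5.png',cv2.resize(np.hstack([a,b]),None,fx=2.5,fy=2.5,interpolation=cv2.INTER_CUBIC))
E
```

```text
t: 2.3
position: [0.4904, -0.3223, 0.1209]
orientation: [0.0, 0.997, -0.082, 0.0]
wrist_force: [0.0, 0.0, -0.5]
width: 1.002
{'t': 2.3, 'joint_pos': array([-0.7181,  0.3887, -0.1213,  1.06  , -0.0001,  2.5887]), 'joint_vel': array([ 0.7734,  0.3532,  0.1353, -0.2243, -0.0045,  0.7724]), 'joint_torque': array([ -2.646 , -52.9831,  26.5204,   0.7982,   0.0749,  -0.7947]), 'position': array([ 0.4904, -0.3223,  0.1209]), 'orientation': array([ 0.0003,  0.9966, -0.0825,  0.0003]), 'wrist_force': array([ 0.0229,  0.0023, -0.4874]), 'torque': array([-0.0251, -0.0261,  0.0382]), 'width': 1.0015042879511535}
```

View pics/c5.png

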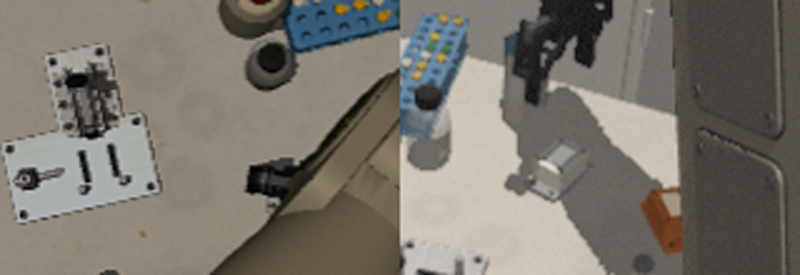

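```bash
python3 -c "
from h import *
np.set_printoptions(precision=4,suppress=True)
s=bot.observe();print(s['t'],s['position'],s['orientation'],s['joint_vel'])"
```

```text
2.4 [ 0.4915 -0.319   0.119 ] [-0.0015  0.9969 -0.0792 -0.0008] [-0.0749 -0.0289  0.0067  0.0338 -0.0482 -0.0558]
```

```bash
python3 -m creep '[{"travel":[-2.5,-4,-20],"dr":[0,0,0]},{"travel":[-2.5,-4,-40],"dr":[0,0,0]},{"travel":[-2.5,-4,-60],"dr":[0,0,0]},{"travel":[-2.5,-4,-78],"dr":[0,0,0]},{"travel":[-2.5,-4,-93],"dr":[0,0,0]},{"travel":[-2.5,-4,-104],"dr":[0,0,0]},{"travel":[-2.5,-4,-111],"dr":[0,0,0]},{"travel":[-2.5,-4,-111],"dr":[0,0,0]}]'
python3 - <<'E'
from h import *
np.set_printoptions(precision=4,suppress=True)
cap('scene','scene2')
s=bot.observe();print(s['t'],s['position'],s['orientation'],s['wrist_force'])
b=cv2.imread('pics/scene2.png')[140:240,320:420]
cv2.imwrite('pics/c6.png',cv2.resize(b,None,fx=6,fy=6,interpolation=cv2.INTER_CUBIC))
E
```

```text
t: 3.2
position: [0.4884, -0.3229, 0.0073]
orientation: [-0.002, 0.997, -0.079, -0.001]
wrist_force: [-0.5, -0.5, 0.2]
width: 0.999
3.25 [ 0.4888 -0.3232  0.008 ] [-0.0016  0.9968 -0.0793 -0.0009] [ 0.7005 -0.4678  0.3891]
```

View pics/c6.png

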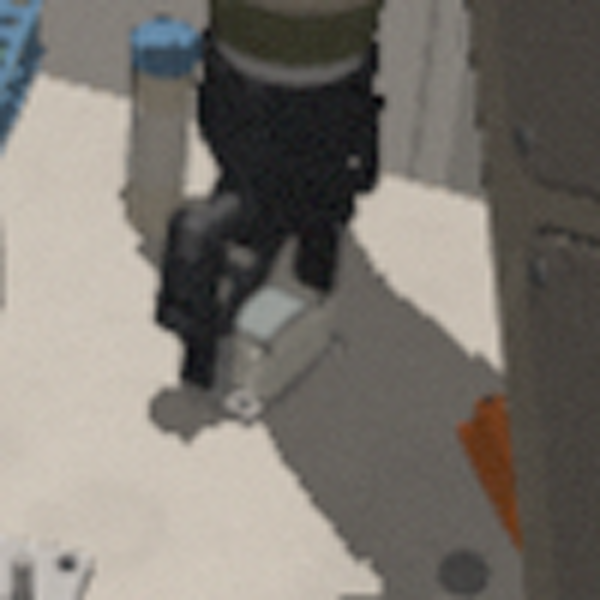

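```bash
python3 -m creep '[{"travel":[0,0,0],"dr":[0,0,0]},{"travel":[0,0,0],"dr":[0,0,0]},{"travel":[0,0,0],"dr":[0,0,0]},{"travel":[0,0,0],"dr":[0,0,0]},{"travel":[0,0,0],"dr":[0,0,0]},{"travel":[0,0,0],"dr":[0,0,0]},{"travel":[0,0,0],"dr":[0,0,0]},{"travel":[0,0,0],"dr":[0,0,0]}]' 0 40
python3 - <<'E'
from h import *
np.set_printoptions(precision=4,suppress=True)
cap('scene','scene3')
s=bot.observe();print(s['t'],s['position'],s['orientation'],s['wrist_force'],s['width'])
b=cv2.imread('pics/scene3.png')[140:240,320:420]
cv2.imwrite('pics/c7.png',cv2.resize(b,None,fx=6,fy=6,interpolation=cv2.INTER_CUBIC))
E
```

```text
t: 4.05
position: [0.4895, -0.3236, 0.0091]
orientation: [-0.001, 0.997, -0.079, -0.0]
wrist_force: [-0.3, 0.9, 5.5]
width: 0.601
4.1 [ 0.4895 -0.3236  0.009 ] [-0.0011  0.9969 -0.0792 -0.0002] [-0.2129  0.2223  6.038 ] 0.5980460174267055
```

View pics/c7.png

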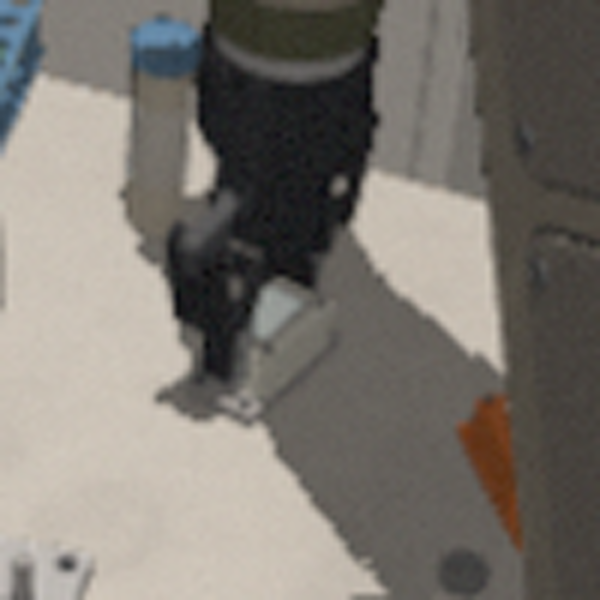

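```bash
python3 -m creep '[{"travel":[0,0,10],"dr":[0,0,0]},{"travel":[0,0,25],"dr":[0,0,0]},{"travel":[0,0,40],"dr":[0,0,0.06]},{"travel":[0,15,55],"dr":[0,0,0.12]},{"travel":[5,35,65],"dr":[0,0,0.18]},{"travel":[10,60,65],"dr":[0,0,0.24]},{"travel":[15,85,65],"dr":[0,0,0.30]},{"travel":[20,110,65],"dr":[0,0,0.365]}]'
python3 - <<'E'
from fit import *
np.set_printoptions(precision=4,suppress=True)
t=cap('top','top4');p=cap('scene','scene4')
s=bot.observe();print(s['t'],s['position'],s['orientation'],s['wrist_force'],s['width'])
f=np.array([.527,-.1015]);c,S=np.cos(.206),np.sin(.206)
def tof(X): d=np.array(X[:2])-f; return (np.array([c*d[0]+S*d[1],-S*d[0]+c*d[1]])*1e3).round(1)
print('nose',tof(ray(t,(265,217),.0165+.002)),tof(ray(p,(275+(285-4.5)/9,220+(325-4.5)/9),.0185)))
print('pins top', tof(ray(t,(273.2,225.8),.038)),tof(ray(t,(290,222),.038)),[tof(ray(p,(275+(a-4.5)/9,220+(b-4.5)/9),.038)) for a,b in [(437,125),(392,235)]])
b=cv2.imread('pics/scene4.png')[150:290,250:410]
cv2.imwrite('pics/c8.png',cv2.resize(b,None,fx=5,fy=4,interpolation=cv2.INTER_CUBIC))
E
```

```text
t: 4.9
position: [0.5092, -0.2126, 0.0743]
orientation: [-0.001, 0.995, 0.104, -0.001]
wrist_force: [0.3, -0.1, -1.5]
width: 0.601
5.0 [ 0.509  -0.2104  0.0741] [-0.002   0.9944  0.1052 -0.0009] [ 0.0676 -0.8377 -2.2396] 0.5995032259148434
nose [ 2.9 37.8] [-0.5 45.8]
pins top [-25.6  19.7] [-24.9 -25.6] [array([-22.8, -18.3]), array([-23. ,  23.9])]
```

View pics/c8.png

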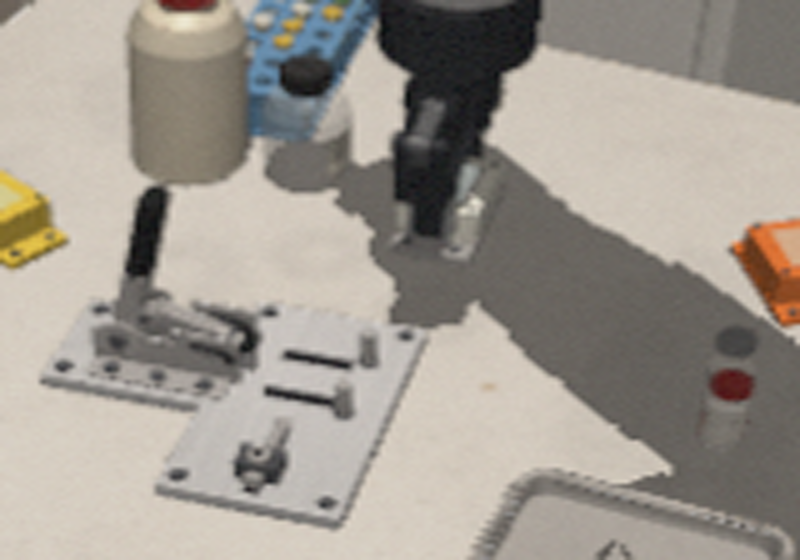

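```bash
python3 - <<'E'
import cv2
b=cv2.imread('pics/scene4.png')[175:225,315:365]
b=cv2.convertScaleAbs(b,alpha=1.3,beta=0);b=cv2.resize(b,None,fx=12,fy=12,interpolation=cv2.INTER_CUBIC)
for i in range(0,50,5):cv2.line(b,(i*12+6,0),(i*12+6,600),(0,0,255),1);cv2.line(b,(0,i*12+6),(600,i*12+6),(0,0,255),1)
cv2.imwrite('pics/c9.png',b)
E
python3 - <<'E'
from h import *
p=cap('scene')
for e in [-4,0,4]:
  y=.206+.004;c,s=np.cos(y),np.sin(y);T=np.array([.509,-.2104])
  for L in [(20,38,8),(-20,38,8),(-20,38,0),(20,38,0),(-20,-38,8),(-20,26,34),(-20,-26,34),(20,26,34)]:
    X=[T[0]+(c*(L[0]+e)-s*L[1])/1e3,T[1]+(s*(L[0]+e)+c*L[1])/1e3,.065+L[2]/1e3];print(e,L,((proj(p,X)-[315,175])*12+6).round())
E
```

```text
-4 (20, 38, 8) [176. 432.]
-4 (-20, 38, 8) [366. 472.]
-4 (-20, 38, 0) [364. 501.]
-4 (20, 38, 0) [175. 461.]
-4 (-20, -38, 8) [452. 240.]
-4 (-20, 26, 34) [387. 339.]
-4 (-20, -26, 34) [447. 181.]
-4 (20, 26, 34) [196. 300.]
0 (20, 38, 8) [157. 428.]
0 (-20, 38, 8) [347. 468.]
0 (-20, 38, 0) [345. 497.]
0 (20, 38, 0) [156. 457.]
0 (-20, -38, 8) [434. 237.]
0 (-20, 26, 34) [368. 335.]
0 (-20, -26, 34) [428. 177.]
0 (20, 26, 34) [177. 296.]
4 (20, 38, 8) [139. 424.]
4 (-20, 38, 8) [328. 464.]
4 (-20, 38, 0) [326. 493.]
4 (20, 38, 0) [138. 453.]
4 (-20, -38, 8) [416. 233.]
4 (-20, 26, 34) [349. 331.]
4 (-20, -26, 34) [410. 174.]
4 (20, 26, 34) [158. 292.]
```

View pics/c9.png

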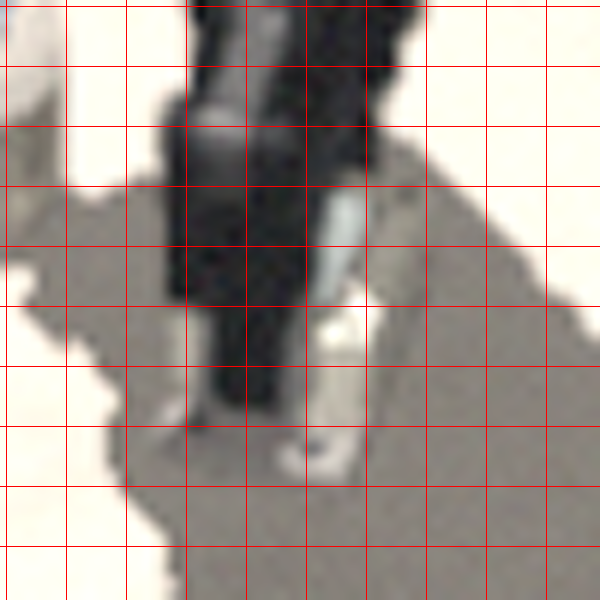

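```bash
python3 -m creep '[{"travel":[3,14,0],"dr":[0,0,-0.005]},{"travel":[7,30,0],"dr":[0,0,-0.005]},{"travel":[11,46,0],"dr":[0,0,-0.005]},{"travel":[15,62,0],"dr":[0,0,-0.005]},{"travel":[19,78,0],"dr":[0,0,-0.005]},{"travel":[23,92,0],"dr":[0,0,-0.005]},{"travel":[25,100,-8],"dr":[0,0,-0.005]},{"travel":[25,100,-18],"dr":[0,0,-0.005]}]'
python3 - <<'E'
from fit import *
np.set_printoptions(precision=4,suppress=True)
t=cap('top','top5');p=cap('scene','scene5')
s=bot.observe();print(s['t'],s['position'],s['orientation'],s['wrist_force'],s['width'],s['joint_pos'],2*np.arctan2(s['orientation'][2],s['orientation'][1]))
b=cv2.imread('pics/scene5.png')[190:290,260:360]
cv2.imwrite('pics/c10.png',cv2.resize(b,None,fx=6,fy=6,interpolation=cv2.INTER_CUBIC))
E
```

```text
t: 5.85
position: [0.5348, -0.1109, 0.0558]
orientation: [-0.001, 0.995, 0.103, -0.0]
wrist_force: [0.5, 0.2, -2.1]
width: 0.601
5.95 [ 0.5328 -0.1115  0.0541] [-0.0018  0.9948  0.1018 -0.0024] [-1.5331  0.3909 -2.5042] 0.6002534526867207 [-0.3545  0.378  -0.3192  0.8795  0.0011  2.5833] 0.20388043542901726
```

View pics/c10.png

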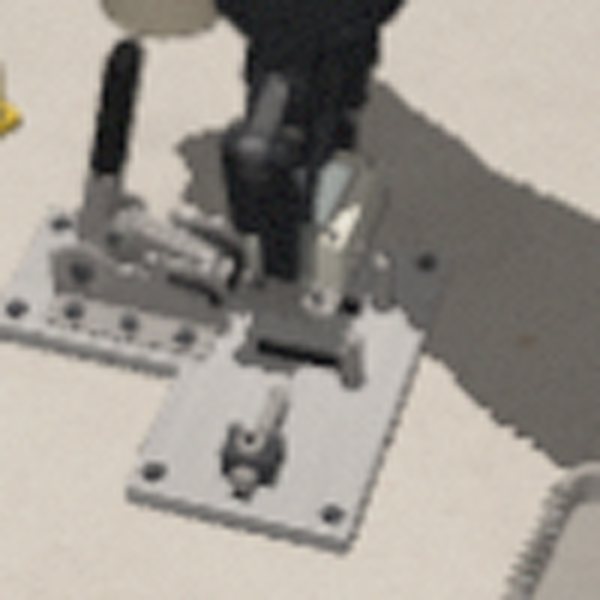

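```bash
python3 -m creep '[{"travel":[0,1,-6],"dr":[0,0,0]},{"travel":[0,1,-12],"dr":[0,0,0]},{"travel":[0,1,-18],"dr":[0,0,0]},{"travel":[0,1,-23],"dr":[0,0,0]},{"travel":[0,1,-27],"dr":[0,0,0]},{"travel":[0,1,-29],"dr":[0,0,0]},{"travel":[0,1,-31],"dr":[0,0,0]},{"travel":[0,1,-31],"dr":[0,0,0]}]'
python3 - <<'E'
from fit import *
np.set_printoptions(precision=4,suppress=True)
p=cap('scene','scene6')
s=bot.observe();print(s['t'],s['position'],s['orientation'],s['wrist_force'],s['torque'],s['width'],2*np.arctan2(s['orientation'][2],s['orientation'][1]))
b=cv2.imread('pics/scene6.png')[200:280,270:350]
cv2.imwrite('pics/c11.png',cv2.resize(b,None,fx=7.5,fy=7.5,interpolation=cv2.INTER_CUBIC))
E
```

```text
t: 6.75
position: [0.5328, -0.1105, 0.023]
orientation: [-0.002, 0.995, 0.102, -0.002]
wrist_force: [0.4, -0.1, -2.1]
width: 0.603
6.8 [ 0.5328 -0.1105  0.0231] [-0.0018  0.9948  0.1018 -0.0024] [-0.3116 -0.662  -2.0662] [ 0.0182 -0.0485 -0.0103] 0.6031766098199778 0.20398097827194833
```

View pics/c11.png

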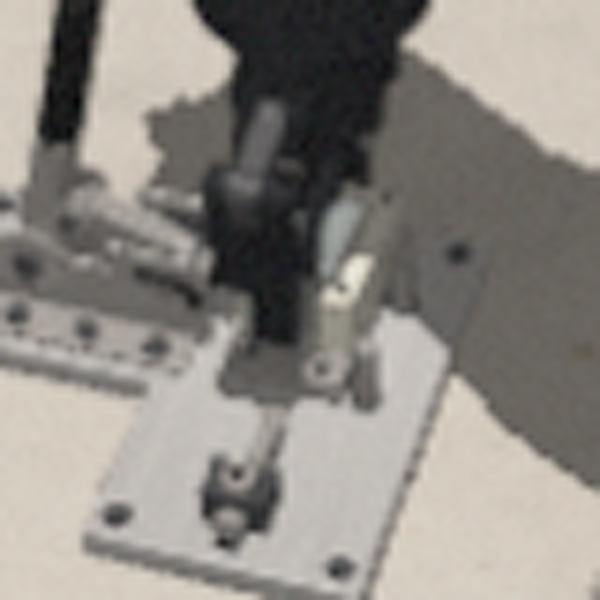

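```bash
python3 -m creep '[{"travel":[0,0,-0.4],"dr":[0,0,0]},{"travel":[0,0,-0.8],"dr":[0,0,0]},{"travel":[0,0,-1.2],"dr":[0,0,0]},{"travel":[0,0,-1.5],"dr":[0,0,0]},{"travel":[0,0,-1.8],"dr":[0,0,0]},{"travel":[0,0,-2.0],"dr":[0,0,0]},{"travel":[0,0,-2.0],"dr":[0,0,0]},{"travel":[0,0,-2.0],"dr":[0,0,0]}]'
python3 - <<'E'
from fit import *
np.set_printoptions(precision=4,suppress=True)
s=bot.observe();print(s['position'],s['wrist_force'],s['torque'])
E
```

```text
t: 7.6
position: [0.5329, -0.1105, 0.0212]
orientation: [-0.002, 0.995, 0.102, -0.002]
wrist_force: [-0.9, 0.3, -1.5]
width: 0.601
[ 0.5329 -0.1105  0.0212] [-0.8704  0.2768 -1.5169] [ 0.0018  0.0285 -0.0026]
```

```bash
python3 -m creep '[{"travel":[0,0,-0.2],"dr":[0,0,0]},{"travel":[0,0,-0.4],"dr":[0,0,0]},{"travel":[0,0,-0.6],"dr":[0,0,0]},{"travel":[0,0,-0.8],"dr":[0,0,0]},{"travel":[0,0,-1.0],"dr":[0,0,0]},{"travel":[0,0,-1.0],"dr":[0,0,0]},{"travel":[0,0,-1.0],"dr":[0,0,0]},{"travel":[0,0,-1.0],"dr":[0,0,0]}]'
python3 - <<'E'
from fit import *
np.set_printoptions(precision=4,suppress=True)
s=bot.observe();print(s['position'],s['wrist_force'],s['torque'])
E
```

```text
t: 8.4
position: [0.5329, -0.1105, 0.0211]
orientation: [-0.002, 0.995, 0.102, -0.002]
wrist_force: [-3.5, 1.2, 8.1]
width: 0.601
[ 0.5329 -0.1105  0.0211] [-3.5244  1.2473  8.0916] [ 0.1483  0.6089 -0.0081]
```

```bash
python3 -m creep '[{"travel":[0,0,0.2],"dr":[0,0,0]},{"travel":[-0.5,-0.1,0.2],"dr":[0,0,0]},{"travel":[-1,-0.2,0.2],"dr":[0,0,0]},{"travel":[-1.5,-0.3,0.2],"dr":[0,0,0]},{"travel":[-2,-0.4,0.2],"dr":[0,0,0]},{"travel":[-2.5,-0.5,0.2],"dr":[0,0,0]},{"travel":[-3,-0.6,0.2],"dr":[0,0,0]},{"travel":[-3,-0.6,0.2],"dr":[0,0,0]}]'
python3 - <<'E'
from fit import *
np.set_printoptions(precision=4,suppress=True)
s=bot.observe();print(s['position'],s['wrist_force'],s['torque'])
E
```

```text
t: 9.2
position: [0.5316, -0.1109, 0.0214]
orientation: [-0.002, 0.995, 0.102, -0.0]
wrist_force: [6.0, 1.7, -5.3]
width: 0.605
[ 0.5316 -0.1109  0.0214] [ 6.0282  1.7287 -5.2603] [ 0.4675 -1.3054  0.0301]
```

Run:
```python
from fit import *
p=cap('scene','scene7')
b=cv2.imread('pics/scene7.png')[215:265,285:335]
cv2.imwrite('pics/c12.png',cv2.resize(b,None,fx=12,fy=12,interpolation=cv2.INTER_CUBIC))
```

```text
(no output)
```

View pics/c12.png

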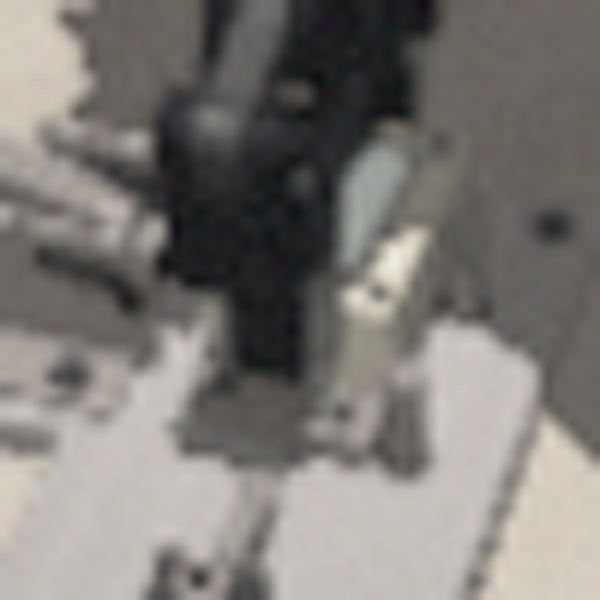

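```bash
python3 -m creep '[{"travel":[-0.6,-0.1,0],"dr":[0,0,0]},{"travel":[-0.7,0.6,0],"dr":[0,0,0]},{"travel":[-0.9,1.3,0],"dr":[0,0,0]},{"travel":[-1,2,0],"dr":[0,0,0]},{"travel":[-1.2,2.7,0],"dr":[0,0,0]},{"travel":[-1.3,3.4,0],"dr":[0,0,0]},{"travel":[-1.5,4.1,0],"dr":[0,0,0]},{"travel":[-1.6,4.8,0],"dr":[0,0,0]}]'
python3 - <<'E'
from fit import *
np.set_printoptions(precision=4,suppress=True)
s=bot.observe();print(s['position'],s['wrist_force'],s['torque'])
E
```

```text
t: 10.05
position: [0.5309, -0.1067, 0.0219]
orientation: [-0.001, 0.995, 0.102, 0.0]
wrist_force: [5.6, -1.7, -2.1]
width: 0.601
[ 0.5309 -0.1067  0.0219] [ 5.6091 -1.738  -2.0942] [-0.3451 -0.9889  0.1318]
```

```bash
python3 -m creep '[{"travel":[-0.3,0,-0.3],"dr":[0,0,0]},{"travel":[-0.4,0.5,-0.5],"dr":[0,0,0]},{"travel":[-0.5,1.0,-0.5],"dr":[0,0,0]},{"travel":[-0.6,1.5,-0.5],"dr":[0,0,0]},{"travel":[-0.7,2.0,-0.5],"dr":[0,0,0]},{"travel":[-0.8,2.5,-0.5],"dr":[0,0,0]},{"travel":[-0.9,3.0,-0.5],"dr":[0,0,0]},{"travel":[-1.0,3.5,-0.5],"dr":[0,0,0]}]'
python3 - <<'E'
from fit import *
np.set_printoptions(precision=4,suppress=True)
s=bot.observe();print(s['position'],s['wrist_force'],s['torque'])
E
```

```text
t: 10.85
position: [0.5303, -0.1034, 0.0216]
orientation: [-0.001, 0.995, 0.102, 0.001]
wrist_force: [4.1, -1.3, -1.7]
width: 0.598
[ 0.5303 -0.1034  0.0216] [ 4.0815 -1.2837 -1.6822] [-0.34   -1.0398  0.094 ]
```

```bash
python3 -m creep '[{"travel":[-0.3,0,-0.2],"dr":[0,0,0]},{"travel":[-0.4,0.4,-0.3],"dr":[0,0,0]},{"travel":[-0.5,0.8,-0.3],"dr":[0,0,0]},{"travel":[-0.6,1.2,-0.3],"dr":[0,0,0]},{"travel":[-0.6,1.6,-0.3],"dr":[0,0,0]},{"travel":[-0.7,2.0,-0.3],"dr":[0,0,0]},{"travel":[-0.8,2.4,-0.3],"dr":[0,0,0]},{"travel":[-0.8,2.4,-0.3],"dr":[0,0,0]}]'
python3 - <<'E'
from fit import *
np.set_printoptions(precision=4,suppress=True)
s=bot.observe();print(s['position'],s['wrist_force'],s['torque'])
E
```

```text
t: 11.65
position: [0.5299, -0.1013, 0.0214]
orientation: [-0.001, 0.995, 0.102, 0.001]
wrist_force: [5.7, -1.3, -2.9]
width: 0.604
[ 0.5299 -0.1013  0.0214] [ 5.7409 -1.2705 -2.9133] [-0.2673 -1.0885  0.1773]
```

```bash
python3 -m creep '[{"travel":[-0.2,0,-0.1],"dr":[0,0,0]},{"travel":[-0.3,0.4,-0.1],"dr":[0,0,0]},{"travel":[-0.4,0.8,-0.1],"dr":[0,0,0]},{"travel":[-0.5,1.2,-0.1],"dr":[0,0,0]},{"travel":[-0.5,1.6,-0.1],"dr":[0,0,0]},{"travel":[-0.6,2.0,-0.1],"dr":[0,0,0]},{"travel":[-0.7,2.4,-0.1],"dr":[0,0,0]},{"travel":[-0.7,2.4,-0.1],"dr":[0,0,0]}]'
python3 - <<'E'
from fit import *
np.set_printoptions(precision=4,suppress=True)
s=bot.observe();print(s['position'],s['wrist_force'],s['torque'])
p=cap('scene','scene8')
b=cv2.imread('pics/scene8.png')[215:265,285:335]
cv2.imwrite('pics/c13.png',cv2.resize(b,None,fx=12,fy=12,interpolation=cv2.INTER_CUBIC))
E
```

```text
t: 12.45
position: [0.5295, -0.0991, 0.0214]
orientation: [-0.0, 0.995, 0.102, 0.001]
wrist_force: [5.6, -2.4, -2.7]
width: 0.6
[ 0.5295 -0.0991  0.0214] [ 5.5837 -2.4444 -2.6781] [-0.2828 -1.022   0.1775]
```

View pics/c13.png

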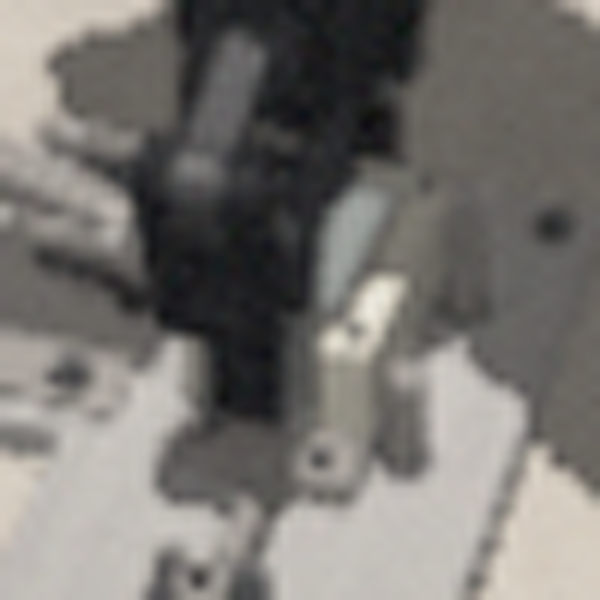

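```bash
python3 -m creep '[{"travel":[-0.2,0,-0.1],"dr":[0,0,0]},{"travel":[-0.3,0.4,-0.1],"dr":[0,0,0]},{"travel":[-0.4,0.8,-0.1],"dr":[0,0,0]},{"travel":[-0.5,1.2,-0.1],"dr":[0,0,0]},{"travel":[-0.5,1.6,-0.1],"dr":[0,0,0]},{"travel":[-0.6,2.0,-0.1],"dr":[0,0,0]},{"travel":[-0.6,2.0,-0.1],"dr":[0,0,0]},{"travel":[-0.6,2.0,-0.1],"dr":[0,0,0]}]'
python3 - <<'E'
from fit import *
np.set_printoptions(precision=4,suppress=True)
s=bot.observe();print(s['position'],s['wrist_force'],s['torque'])
E
```

```text
t: 13.3
position: [0.5294, -0.0983, 0.0214]
orientation: [0.001, 0.995, 0.102, 0.001]
wrist_force: [6.0, -5.6, -2.4]
width: 0.599
[ 0.5294 -0.0983  0.0214] [ 5.9672 -5.5859 -2.3945] [-0.9439 -1.0142  0.2513]
```

```bash
python3 -m creep '[{"travel":[-0.5,0.5,-0.1],"dr":[0,0,0]},{"travel":[-0.6,1,-0.1],"dr":[0,0,0]},{"travel":[-0.6,1.3,-0.1],"dr":[0,0,0]},{"travel":[-0.7,1.6,-0.1],"dr":[0,0,0]},{"travel":[-0.7,1.6,-0.1],"dr":[0,0,0]},{"travel":[-0.7,1.6,-0.1],"dr":[0,0,0]},{"travel":[-0.7,1.6,-0.1],"dr":[0,0,0]},{"travel":[-0.7,1.6,-0.1],"dr":[0,0,0]}]'
python3 - <<'E'
from fit import *
np.set_printoptions(precision=4,suppress=True)
s=bot.observe();print(s['position'],s['wrist_force'],s['torque'])
E
```

```text
t: 14.1
position: [0.5294, -0.0983, 0.0215]
orientation: [0.003, 0.995, 0.101, 0.002]
wrist_force: [4.5, -5.8, -4.4]
width: 0.596
[ 0.5294 -0.0983  0.0215] [ 4.5062 -5.8496 -4.4057] [-1.0875 -1.1474  0.2432]
```

```bash
python3 -m creep '[{"travel":[-0.3,0.3,-0.3],"dr":[0,0,0]},{"travel":[-0.3,0.3,-0.5],"dr":[0,0,0]},{"travel":[-0.3,0.3,-0.8],"dr":[0,0,0]},{"travel":[-0.3,0.3,-0.8],"dr":[0,0,0]},{"travel":[-0.3,0.3,-0.8],"dr":[0,0,0]},{"travel":[-0.3,0.3,-0.8],"dr":[0,0,0]},{"travel":[-0.3,0.3,-0.8],"dr":[0,0,0]},{"travel":[-0.3,0.3,-0.8],"dr":[0,0,0]}]'
python3 - <<'E'
from fit import *
np.set_printoptions(precision=4,suppress=True)
s=bot.observe();print(s['position'],s['orientation'],s['wrist_force'],s['torque'])
E
```

```text
t: 14.9
position: [0.5295, -0.0983, 0.0213]
orientation: [0.003, 0.995, 0.101, 0.002]
wrist_force: [4.1, -2.9, 6.0]
width: 0.604
[ 0.5295 -0.0983  0.0213] [0.003  0.9948 0.1014 0.0022] [ 4.0803 -2.8659  5.9805] [-0.369  -0.644   0.1004]
```

```bash
python3 -m creep '[{"travel":[0,0,0],"dr":[0,0,0]},{"travel":[0,0,0],"dr":[0,0,0]},{"travel":[0,0,0],"dr":[0,0,0]},{"travel":[0,0,0.5],"dr":[0,0,0]},{"travel":[0,0,1],"dr":[0,0,0]},{"travel":[0,0,3],"dr":[0,0,0]},{"travel":[0,0,6],"dr":[0,0,0]},{"travel":[0,0,10],"dr":[0,0,0]}]' 0.85
python3 - <<'E'
from fit import *
np.set_printoptions(precision=4,suppress=True)
s=bot.observe();print(s['position'],s['orientation'],s['wrist_force'],s['torque'])
p=cap('scene','scene9')
b=cv2.imread('pics/scene9.png')[215:265,285:335]
cv2.imwrite('pics/c14.png',cv2.resize(b,None,fx=12,fy=12,interpolation=cv2.INTER_CUBIC))
E
```

```text
t: 15.7
position: [0.5294, -0.0983, 0.0316]
orientation: [0.003, 0.995, 0.101, 0.002]
wrist_force: [-0.2, 0.1, 0.5]
width: 0.854
[ 0.5294 -0.0983  0.0316] [0.003  0.9948 0.1014 0.0022] [-0.1669  0.0744  0.496 ] [-0.0004  0.0423 -0.0114]
```

View pics/c14.png

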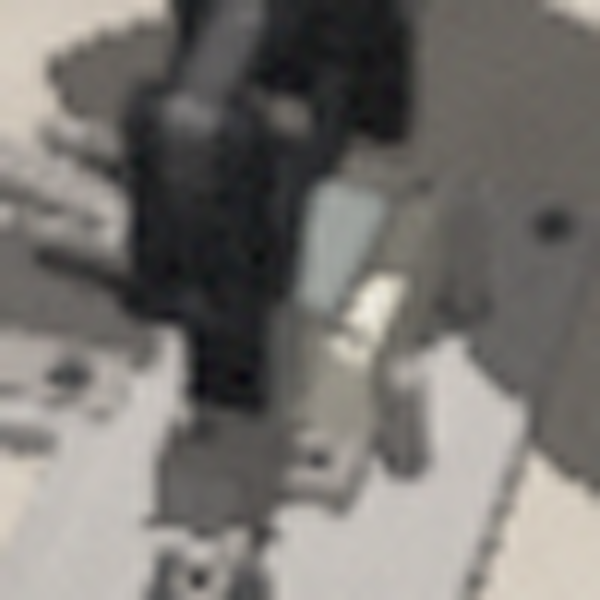

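```bash
python3 -m creep '[{"travel":[0,0,10],"dr":[0,0,0]},{"travel":[0,0,30],"dr":[0,0,0]},{"travel":[0,0,55],"dr":[0,0,0]},{"travel":[0,0,85],"dr":[0,0,0]},{"travel":[0,0,115],"dr":[0,0,0]},{"travel":[0,-20,140],"dr":[0,0,0]},{"travel":[0,-55,150],"dr":[0,0,0]},{"travel":[0,-95,150],"dr":[0,0,0]}]' 0 20
python3 - <<'E'
from fit import *
np.set_printoptions(precision=4,suppress=True)
s=bot.observe();print(s['position'],s['orientation'],s['wrist_force'],s['torque'],s['width'])
p=cap('scene','scene10');t=cap('top','top10')
for P in (p,t):
  for q in ['cassette_center','handle_grip','clamp_fixture','handle_hinge']:
    print(q,[(round(d['conf'],2),w(P,d['position'])) for d in bot.landmark_of(q,P)[:3]])
b=cv2.imread('pics/scene10.png')[200:285,260:345];a=cv2.imread('pics/top10.png')[170:245,235:310]
cv2.imwrite('pics/c15.png',cv2.resize(b,None,fx=7,fy=7,interpolation=cv2.INTER_CUBIC));cv2.imwrite('pics/c16.png',cv2.resize(a,None,fx=8,fy=8,interpolation=cv2.INTER_CUBIC))
E
```

```text
t: 16.55
position: [0.5314, -0.1942, 0.186]
orientation: [0.005, 0.995, 0.103, 0.005]
wrist_force: [0.7, -0.2, -1.0]
width: -0.001
[ 0.5314 -0.1942  0.186 ] [0.0047 0.9947 0.1026 0.005 ] [ 0.6635 -0.1657 -0.9985] [-0.0217 -0.034  -0.0407] -0.0008636020833954131
cassette_center [(0.71, array([ 0.3524, -0.3099,  0.0182])), (0.71, array([ 0.751 , -0.1481,  0.0128])), (0.65, array([ 0.5319, -0.099 ,  0.0299]))]
handle_grip [(0.91, array([ 0.6094, -0.0873,  0.107 ]))]
clamp_fixture []
handle_hinge [(0.89, array([ 0.6181, -0.0799,  0.0288]))]
cassette_center [(0.69, array([ 0.3554, -0.3076,  0.021 ])), (0.64, array([ 0.7458, -0.1479,  0.0161])), (0.51, array([ 0.5297, -0.0986,  0.0317]))]
handle_grip [(0.61, array([ 0.6085, -0.0848,  0.1088])), (0.48, array([ 0.529 , -0.1021, -0.0004]))]
clamp_fixture [(0.59, array([ 0.5289, -0.1002, -0.0007]))]
handle_hinge [(0.76, array([ 0.615 , -0.0828,  0.0326]))]
```

View pics/c15.png

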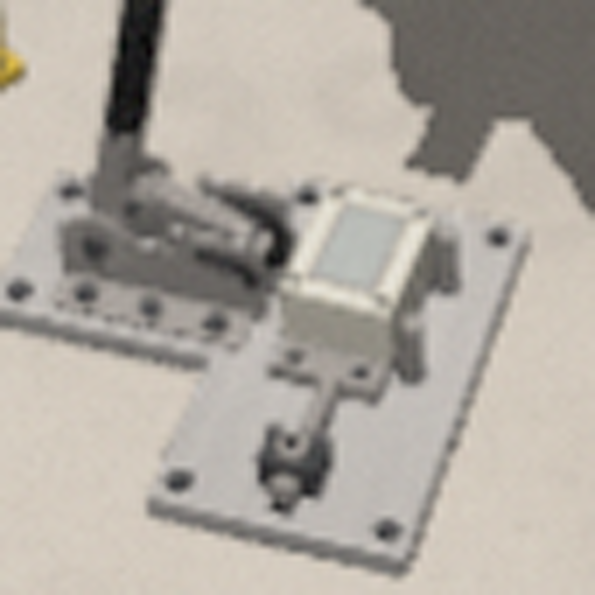

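View pics/c16.png

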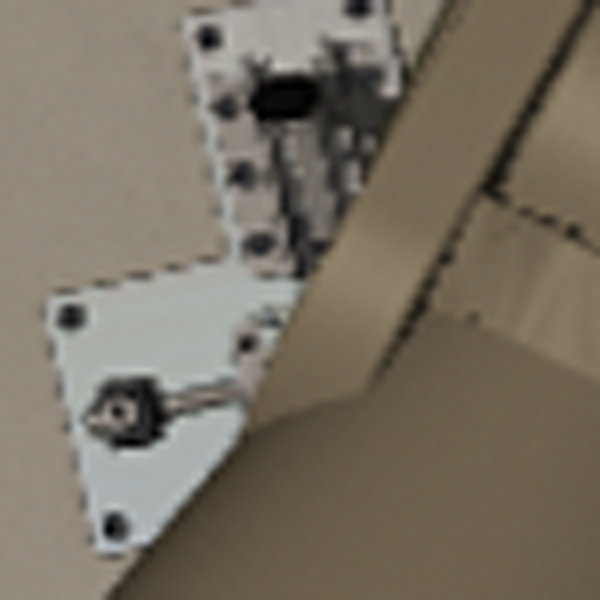

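Run:
```python
from fit import *
np.set_printoptions(precision=1,suppress=True)
p=cap('scene','scene11')
f=np.array([.5295,-.1009]);c,s=np.cos(.206),np.sin(.206)
b=cv2.imread('pics/scene11.png')
b=b[180:260,250:330];b=cv2.resize(b,None,fx=7.5,fy=7.5,interpolation=cv2.INTER_CUBIC)
for ph,col in ((np.radians(-7),(0,0,255)),(np.radians(7),(0,255,0))):
  for r in (0,44,80,114):
    X=93-r*np.sin(ph);Z=32+r*np.cos(ph)
    u=proj(p,[f[0]+c*X/1e3,f[1]+s*X/1e3,Z/1e3]);print(ph,r,u)
    v=(u-[250,180]+.5)*7.5;cv2.circle(b,(int(v[0]),int(v[1])),4,col,-1)
cv2.imwrite('pics/c17.png',b)
```

```text
-0.12217304763960307 0 [274.9 229.7]
-0.12217304763960307 44 [271.9 216.4]
-0.12217304763960307 80 [269.3 205. ]
-0.12217304763960307 114 [266.7 193.7]
0.12217304763960307 0 [274.9 229.7]
0.12217304763960307 44 [276.1 217.3]
0.12217304763960307 80 [277.  206.7]
0.12217304763960307 114 [278.  196.1]
```

View pics/c17.png

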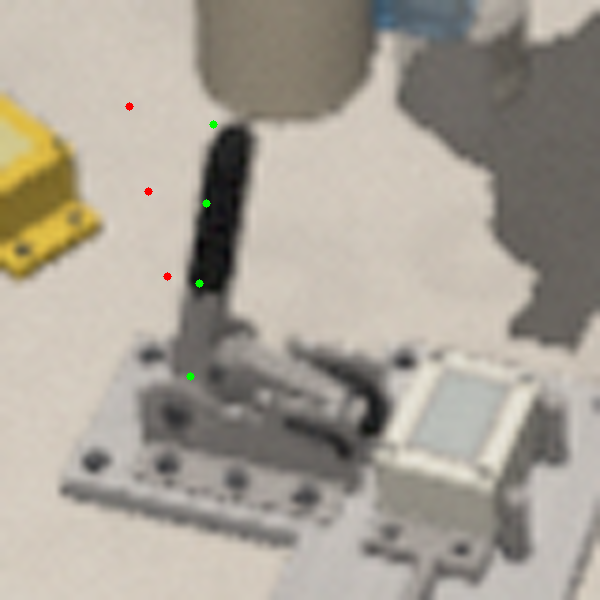

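```bash
cat > path.py <<'E'
from fit import *
np.set_printoptions(precision=1,suppress=True)
f=np.array([.5295,-.1009]);c,s=np.cos(.206),np.sin(.206)
def W(x,z,y=0): return np.array([f[0]*1e3+c*x-s*y,f[1]*1e3+s*x+c*y,z])
def T(th,r=88,off=11):
    ph=th-.122;return W(93-r*np.sin(ph)+6.5*np.cos(ph)+off,32+r*np.cos(ph)+6.5*np.sin(ph))
if __name__=='__main__':
    st=bot.observe();o=st['position']*1e3;print(st['t'],o,st['orientation'])
    print('pre',W(140,180)-o,W(140,122)-o)
    for th in np.arange(.2,1.4,.1): print(round(th,2),T(th),T(th)-o)
E
python3 path.py
```

```text
17.1 [ 530.  -192.5  182.3] [0.  1.  0.1 0. ]
pre [136.6 120.3  -2.3] [136.6 120.3 -60.3]
0.2 [630.9 -79.7 120.2] [101.  112.8 -62.1]
0.3 [622.3 -81.5 119.8] [ 92.3 111.  -62.6]
0.4 [613.8 -83.3 118.4] [ 83.8 109.2 -63.9]
0.5 [605.4 -85.  116.2] [ 75.5 107.5 -66.2]
0.6 [597.3 -86.7 113.1] [ 67.4 105.8 -69.2]
0.7 [589.6 -88.3 109.3] [ 59.6 104.2 -73.1]
0.8 [582.2 -89.9 104.6] [ 52.3 102.7 -77.7]
0.9 [575.4 -91.3  99.2] [ 45.4 101.2 -83.1]
1.0 [569.1 -92.6  93.2] [ 39.1  99.9 -89.1]
1.1 [563.4 -93.8  86.6] [ 33.4  98.7 -95.8]
1.2 [558.4 -94.9  79.4] [  28.5   97.7 -103. ]
1.3 [554.2 -95.7  71.7] [  24.2   96.8 -110.7]
```

```bash
python3 -m creep '[{"travel":[24,18,8],"dr":[0,0,0]},{"travel":[50,36,15],"dr":[0,0,0]},{"travel":[76,60,15],"dr":[0,0,0]},{"travel":[102,84,15],"dr":[0,0,0]},{"travel":[124,106,12],"dr":[0,0,0]},{"travel":[137,120,0],"dr":[0,0,0]},{"travel":[137,120,-15],"dr":[0,0,0]},{"travel":[137,120,-30],"dr":[0,0,0]}]'
python3 path.py
python3 - <<'E'
from fit import *
cap('scene','scene12')
b=cv2.imread('pics/scene12.png')[140:260,220:340]
cv2.imwrite('pics/c18.png',cv2.resize(b,None,fx=5,fy=5,interpolation=cv2.INTER_CUBIC))
E
```

```text
t: 17.9
position: [0.6669, -0.0714, 0.1507]
orientation: [0.003, 0.995, 0.103, 0.002]
wrist_force: [0.1, -0.3, -0.3]
width: -0.0
17.9 [666.9 -71.4 150.7] [0.  1.  0.1 0. ]
pre [-0.3 -0.8 29.3] [ -0.3  -0.8 -28.7]
0.2 [630.9 -79.7 120.2] [-35.9  -8.3 -30.5]
0.3 [622.3 -81.5 119.8] [-44.6 -10.1 -30.9]
0.4 [613.8 -83.3 118.4] [-53.1 -11.9 -32.3]
0.5 [605.4 -85.  116.2] [-61.5 -13.6 -34.5]
0.6 [597.3 -86.7 113.1] [-69.6 -15.3 -37.6]
0.7 [589.6 -88.3 109.3] [-77.3 -16.9 -41.4]
0.8 [582.2 -89.9 104.6] [-84.7 -18.5 -46.1]
0.9 [575.4 -91.3  99.2] [-91.5 -19.9 -51.4]
1.0 [569.1 -92.6  93.2] [-97.8 -21.2 -57.5]
1.1 [563.4 -93.8  86.6] [-103.5  -22.4  -64.1]
1.2 [558.4 -94.9  79.4] [-108.5  -23.4  -71.3]
1.3 [554.2 -95.7  71.7] [-112.7  -24.3  -79. ]
```

View pics/c18.png

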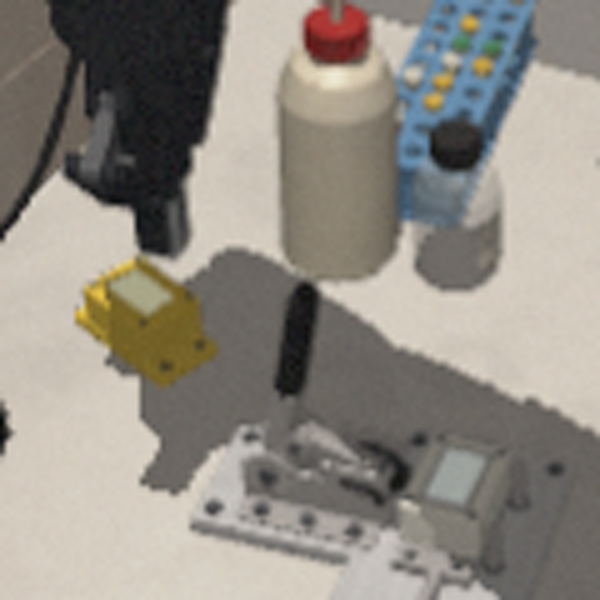

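```bash
python3 -m creep '[{"travel":[0,-1,-10],"dr":[0,0,0]},{"travel":[0,-1,-20],"dr":[0,0,0]},{"travel":[-4,-2,-28],"dr":[0,0,0]},{"travel":[-12,-3,-30],"dr":[0,0,0]},{"travel":[-20,-5,-30],"dr":[0,0,0]},{"travel":[-26,-6.5,-30],"dr":[0,0,0]},{"travel":[-30,-7.5,-30],"dr":[0,0,0]},{"travel":[-32,-8,-30],"dr":[0,0,0]}]'
python3 path.py|head -6
python3 - <<'E'
from fit import *
cap('scene','scene13')
print(bot.observe()['wrist_force'])
b=cv2.imread('pics/scene13.png')[160:260,230:330]
cv2.imwrite('pics/c19.png',cv2.resize(b,None,fx=6,fy=6,interpolation=cv2.INTER_CUBIC))
E
```

```text
t: 18.75
position: [0.633, -0.0797, 0.1184]
orientation: [0.003, 0.995, 0.102, 0.0]
wrist_force: [-0.0, -1.0, 0.3]
width: -0.003
18.75 [633.  -79.7 118.4] [0.  1.  0.1 0. ]
pre [33.6  7.5 61.6] [33.6  7.5  3.6]
0.2 [630.9 -79.7 120.2] [-2.   0.   1.8]
0.3 [622.3 -81.5 119.8] [-10.7  -1.8   1.3]
0.4 [613.8 -83.3 118.4] [-19.2  -3.5  -0. ]
0.5 [605.4 -85.  116.2] [-27.6  -5.3  -2.2]
[-1.48482468  0.06261737 -0.07874863]
```

View pics/c19.png

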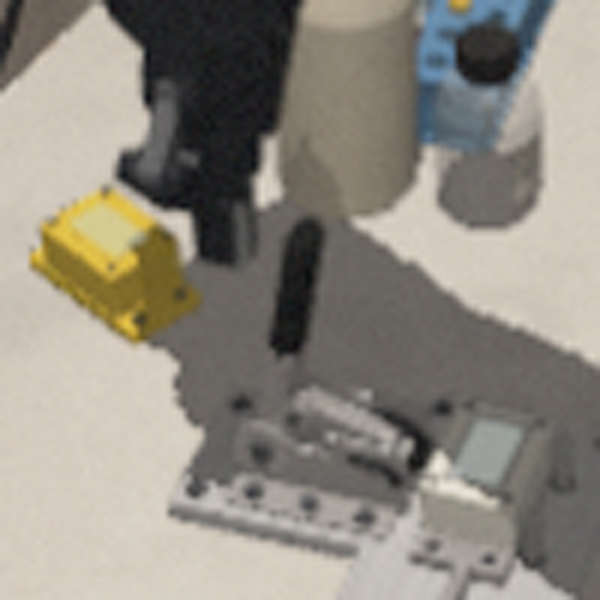

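```bash
python3 -m creep '[{"travel":[-5,-1,1],"dr":[0,0,0]},{"travel":[-9,-1.5,1],"dr":[0,0,0]},{"travel":[-13,-2.5,1],"dr":[0,0,0]},{"travel":[-17,-3,0.5],"dr":[0,0,0]},{"travel":[-21,-4,-0.5],"dr":[0,0,0]},{"travel":[-25,-4.7,-1.5],"dr":[0,0,0]},{"travel":[-28,-5.3,-2.5],"dr":[0,0,0]},{"travel":[-30,-6,-3],"dr":[0,0,0]}]'
python3 path.py
python3 - <<'E'
from fit import *
cap('scene','scene14')
print(bot.observe()['wrist_force'])
b=cv2.imread('pics/scene14.png')[160:260,230:330]
cv2.imwrite('pics/c20.png',cv2.resize(b,None,fx=6,fy=6,interpolation=cv2.INTER_CUBIC))
E
```

```text
t: 19.6
position: [0.6024, -0.0857, 0.1151]
orientation: [0.002, 0.995, 0.102, 0.0]
wrist_force: [0.9, 0.9, -0.3]
width: 0.002
19.6 [602.4 -85.7 115.1] [0.  1.  0.1 0. ]
pre [64.1 13.4 64.9] [64.1 13.4  6.9]
0.2 [630.9 -79.7 120.2] [28.5  6.   5.1]
0.3 [622.3 -81.5 119.8] [19.9  4.2  4.6]
0.4 [613.8 -83.3 118.4] [11.4  2.4  3.3]
0.5 [605.4 -85.  116.2] [3.  0.6 1.1]
0.6 [597.3 -86.7 113.1] [-5.1 -1.1 -2. ]
0.7 [589.6 -88.3 109.3] [-12.8  -2.7  -5.9]
0.8 [582.2 -89.9 104.6] [-20.2  -4.2 -10.5]
0.9 [575.4 -91.3  99.2] [-27.   -5.7 -15.9]
1.0 [569.1 -92.6  93.2] [-33.3  -7.  -21.9]
1.1 [563.4 -93.8  86.6] [-39.   -8.2 -28.6]
1.2 [558.4 -94.9  79.4] [-44.   -9.2 -35.8]
1.3 [554.2 -95.7  71.7] [-48.2 -10.1 -43.4]
[ 0.95990893  0.41427813 -0.19253178]
```

View pics/c20.png

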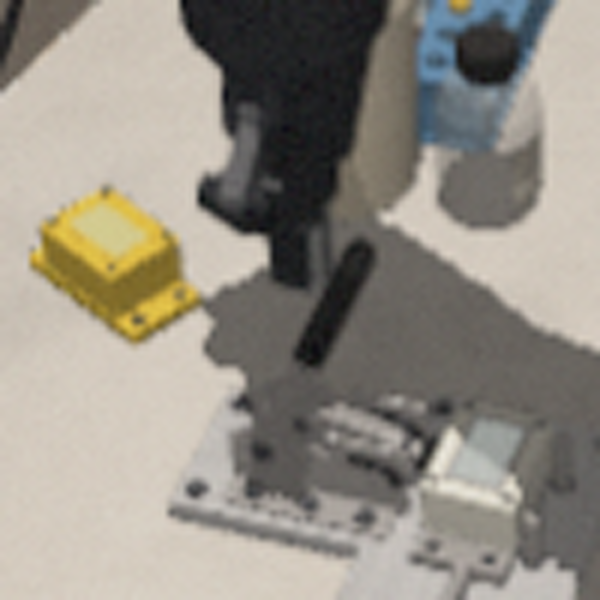

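```bash
python3 -m creep '[{"travel":[-4,-1,-1.5],"dr":[0,0,0]},{"travel":[-8,-1.7,-3.5],"dr":[0,0,0]},{"travel":[-12,-2.5,-5.5],"dr":[0,0,0]},{"travel":[-16,-3.4,-8],"dr":[0,0,0]},{"travel":[-20,-4.2,-10.5],"dr":[0,0,0]},{"travel":[-23.5,-5,-13],"dr":[0,0,0]},{"travel":[-27,-5.7,-16],"dr":[0,0,0]},{"travel":[-30,-6.3,-19],"dr":[0,0,0]}]'
python3 path.py
python3 - <<'E'
from fit import *
cap('scene','scene15')
print(bot.observe()['wrist_force'])
b=cv2.imread('pics/scene15.png')[160:260,230:330]
cv2.imwrite('pics/c21.png',cv2.resize(b,None,fx=6,fy=6,interpolation=cv2.INTER_CUBIC))
E
```

```text
t: 20.45
position: [0.5729, -0.0924, 0.0971]
orientation: [0.003, 0.995, 0.102, 0.001]
wrist_force: [0.7, 1.0, 7.9]
width: 0.002
20.45 [572.9 -92.4  97.1] [0.  1.  0.1 0. ]
pre [93.7 20.1 82.9] [93.7 20.1 24.9]
0.2 [630.9 -79.7 120.2] [58.1 12.7 23.1]
0.3 [622.3 -81.5 119.8] [49.4 10.9 22.6]
0.4 [613.8 -83.3 118.4] [40.9  9.1 21.3]
0.5 [605.4 -85.  116.2] [32.6  7.3 19. ]
0.6 [597.3 -86.7 113.1] [24.5  5.7 16. ]
0.7 [589.6 -88.3 109.3] [16.7  4.  12.1]
0.8 [582.2 -89.9 104.6] [9.4 2.5 7.5]
0.9 [575.4 -91.3  99.2] [2.5 1.1 2.1]
1.0 [569.1 -92.6  93.2] [-3.8 -0.2 -3.9]
1.1 [563.4 -93.8  86.6] [ -9.5  -1.4 -10.6]
1.2 [558.4 -94.9  79.4] [-14.4  -2.5 -17.8]
1.3 [554.2 -95.7  71.7] [-18.7  -3.4 -25.5]
[ 2.15406875 -0.52550025  5.46197695]
```

View pics/c21.png

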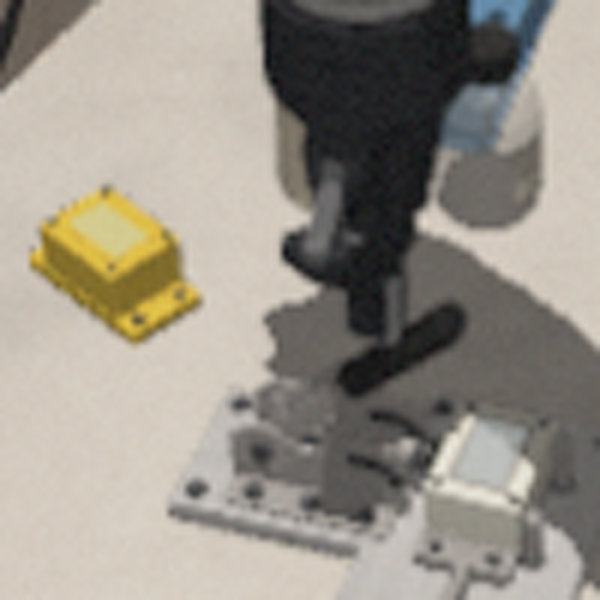

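```bash
python3 -m creep '[{"travel":[-3,-0.2,-3],"dr":[0,0,0]},{"travel":[-5.5,-0.6,-6],"dr":[0,0,0]},{"travel":[-8,-1.1,-9],"dr":[0,0,0]},{"travel":[-10.5,-1.6,-12],"dr":[0,0,0]},{"travel":[-12.5,-2.1,-15],"dr":[0,0,0]},{"travel":[-14.5,-2.5,-18],"dr":[0,0,0]},{"travel":[-16,-2.8,-20],"dr":[0,0,0]},{"travel":[-16.5,-3,-22],"dr":[0,0,0]}]'
python3 path.py|tail -4
python3 - <<'E'
from fit import *
cap('scene','scene16')
print(bot.observe()['wrist_force'])
b=cv2.imread('pics/scene16.png')[160:260,230:330]
cv2.imwrite('pics/c22.png',cv2.resize(b,None,fx=6,fy=6,interpolation=cv2.INTER_CUBIC))
E
```

```text
t: 21.3
position: [0.5548, -0.0953, 0.0739]
orientation: [0.003, 0.995, 0.102, -0.0]
wrist_force: [-0.8, 0.3, 0.7]
width: 0.001
1.0 [569.1 -92.6  93.2] [14.2  2.7 19.3]
1.1 [563.4 -93.8  86.6] [ 8.6  1.5 12.6]
1.2 [558.4 -94.9  79.4] [3.6 0.5 5.4]
1.3 [554.2 -95.7  71.7] [-0.7 -0.4 -2.3]
[ 0.38932351  0.26013848 -0.15938689]
```

View pics/c22.png

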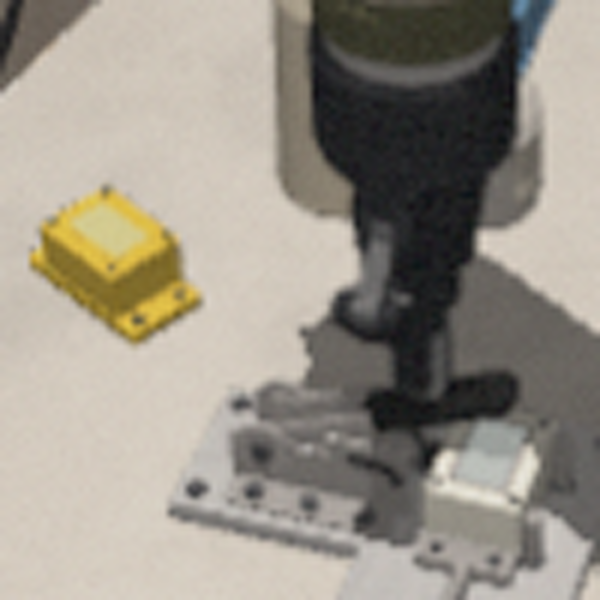

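```bash
python3 -m creep '[{"travel":[-0.5,0,-1],"dr":[0,0,0]},{"travel":[-0.8,0,-2],"dr":[0,0,0]},{"travel":[-1,0,-3],"dr":[0,0,0]},{"travel":[-1.2,0,-3.6],"dr":[0,0,0]},{"travel":[-1.4,0,-4.2],"dr":[0,0,0]},{"travel":[-1.4,0,-4.6],"dr":[0,0,0]},{"travel":[-1.4,0,-5],"dr":[0,0,0]},{"travel":[-1.4,0,-5],"dr":[0,0,0]}]'
python3 path.py|tail -4
python3 - <<'E'
from fit import *
print(bot.observe()['wrist_force'])
E
```

```text
t: 22.15
position: [0.5532, -0.0952, 0.0685]
orientation: [0.002, 0.995, 0.102, -0.0]
wrist_force: [0.9, 0.9, 0.6]
width: -0.002
1.0 [569.1 -92.6  93.2] [15.9  2.5 24.7]
1.1 [563.4 -93.8  86.6] [10.2  1.3 18. ]
1.2 [558.4 -94.9  79.4] [ 5.3  0.3 10.8]
1.3 [554.2 -95.7  71.7] [ 1.  -0.6  3.2]
[0.85559685 0.93048334 0.57577265]
```

```bash
python3 -m creep '[{"travel":[0,0,-0.5],"dr":[0,0,0]},{"travel":[0,0,-1],"dr":[0,0,0]},{"travel":[0,0,-1.5],"dr":[0,0,0]},{"travel":[0,0,-2],"dr":[0,0,0]},{"travel":[0,0,-2.5],"dr":[0,0,0]},{"travel":[0,0,-2.5],"dr":[0,0,0]},{"travel":[0,0,-2.5],"dr":[0,0,0]},{"travel":[0,0,-2.5],"dr":[0,0,0]}]'
python3 - <<'E'
from fit import *
s=bot.observe();print(s['position'],s['wrist_force'])
E
```

```text
t: 22.95
position: [0.5532, -0.0952, 0.0661]
orientation: [0.002, 0.995, 0.102, -0.0]
wrist_force: [-0.1, 0.7, 0.6]
width: 0.004
[ 0.55317722 -0.09518692  0.06606739] [-0.07348152  0.65414908  0.58192416]
```

Still free, so the handle has likely snapped home already. I'll retreat and look.

```bash
python3 -m creep '[{"travel":[0,0,10],"dr":[0,0,0]},{"travel":[0,0,30],"dr":[0,0,0]},{"travel":[0,0,60],"dr":[0,0,0]},{"travel":[0,0,90],"dr":[0,0,0]},{"travel":[0,-25,110],"dr":[0,0,0]},{"travel":[0,-55,120],"dr":[0,0,0]},{"travel":[-20,-90,120],"dr":[0,0,0]},{"travel":[-50,-120,120],"dr":[0,0,0]}]'
python3 - <<'E'
from path import *
np.set_printoptions(precision=4,suppress=True)
p=cap('scene','scene17');t=cap('top','top17')
for P in (p,t):
  for q in ['cassette_center','handle_grip','clamp_pad']:
    print(q,[(round(d['conf'],2),w(P,d['position'])) for d in bot.landmark_of(q,P)[:3]])
b=cv2.imread('pics/scene17.png')[195:275,255:335];b=cv2.resize(b,None,fx=7.5,fy=7.5,interpolation=cv2.INTER_CUBIC)
for th,col in ((1.15,(0,255,0)),(1.35,(0,0,255))):
  for r in (44,80,114):
    ph=th-.122;u=proj(p,W(93-r*np.sin(ph),32+r*np.cos(ph))/1e3);v=(u-[255,195]+.5)*7.5;cv2.circle(b,(int(v[0]),int(v[1])),4,col,-1)
cv2.imwrite('pics/c23.png',b)
E
```

```text
t: 23.75
position: [0.5042, -0.217, 0.1873]
orientation: [0.003, 0.995, 0.103, 0.001]
wrist_force: [0.0, -1.7, 0.5]
width: 0.001
cassette_center [(0.8, array([ 0.7484, -0.1471,  0.0142])), (0.71, array([ 0.5302, -0.0987,  0.0296])), (0.57, array([ 0.351 , -0.3109,  0.0177]))]
handle_grip [(0.67, array([ 0.5526, -0.0995,  0.0599]))]
clamp_pad [(0.44, array([ 0.3487, -0.1988, -0.0008]))]
cassette_center [(0.72, array([ 0.3534, -0.3107,  0.0205])), (0.72, array([ 0.7469, -0.1507,  0.0177])), (0.64, array([ 0.5333, -0.0991,  0.0296]))]
handle_grip [(0.57, array([ 0.5455, -0.0997,  0.061 ]))]
clamp_pad []
```

View pics/c23.png

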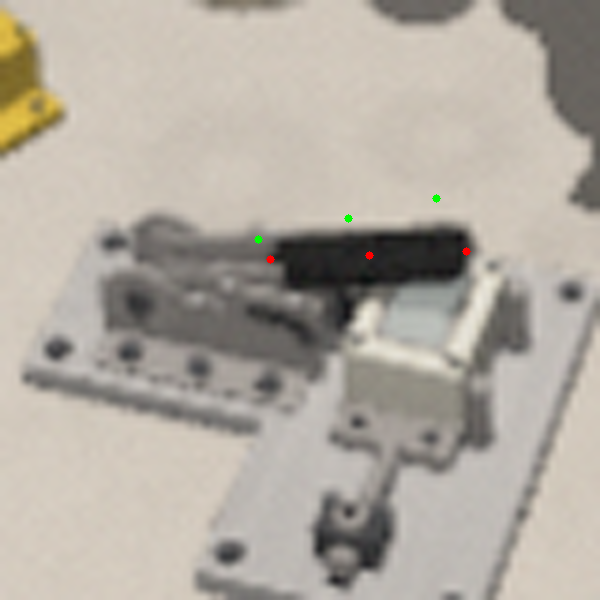

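Run:
```python
import cv2,numpy as np
o=[]
for n in ('scene10','scene17'):
    b=cv2.imread(f'pics/{n}.png')[235:270,290:325];o.append(cv2.resize(b,None,fx=11,fy=11,interpolation=cv2.INTER_CUBIC))
cv2.imwrite('pics/c24.png',np.hstack(o))
a,b=[cv2.cvtColor(cv2.imread(f'pics/{n}.png'),cv2.COLOR_BGR2GRAY)[240:257,298:320].astype(np.float32) for n in ('scene10','scene17')]
print(cv2.phaseCorrelate(a,b))
```

```text
((0.45059093945564754, 0.06511088280572785), 1.018555195795165)
```

View pics/c24.png

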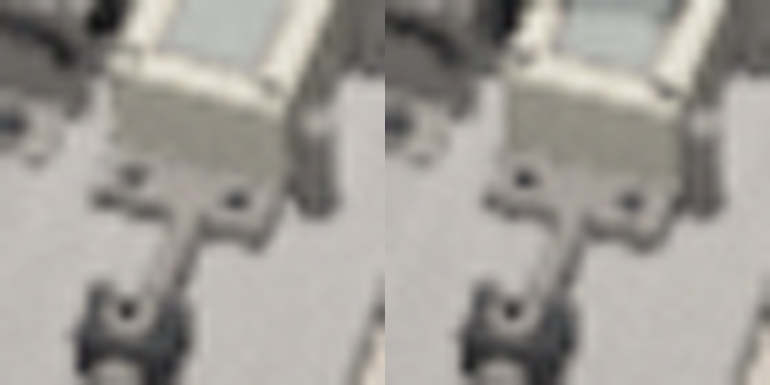

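```bash
python3 -c "
from h import *
print(bot.job_done())"
```

```text
the job is handed in; nothing more can be done
None
```

I set the white cassette in the nest, released it with the clamp open, then closed the clamp and handed the job in at about 24 s of the 62 s. I got no verdict back.

- **Placing:** I gripped the white cassette (top view 362,229) and left the orange and yellow look-alikes alone. I slid it against the pins with about 6 N, then along to the screw nose. A further push at the nose produced no motion, and the wrist read about 6–7 N there.
- **Clamp:** I pushed the handle over with shut fingers. The wrist showed at most about 8 N between moves, and the resistance vanished past the dead point.

**Last checks:**
- **Handle:** the last picture shows it lying on the line predicted for 1.35 rad. I pressed down to just below where my model put its top but met no resistance, so the end stop itself was not felt.
- **Cassette:** it lies flat against the pins with its end at the nose. Closing the clamp moved it about 0.45 px, roughly 0.8 mm, towards the pins.
- **Not measured:** the foot's pressing force, and the gap at the nose to better than the camera shows.
- **Bystanders:** no move came near the bottles, vials, tube or rack. I did not re-measure their positions at the end.

**Disagreements:**
- In the pictures the open handle leaned roughly 7–10 degrees towards the nest, not 7 degrees away as described. It looked the same from the first picture, before I had moved anything.
- My first camera fit of the fixture was about 3 mm off along x. The cassette met the pins that much sooner, and I corrected the fit from that.

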